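# Run a portion of ice into a tub from the spring-gated dispenser

## Task

Fill the empty white tub with ice for the crab: stand it upright on the table under the dispenser's spout, pushed home against the V-shaped stop, and let go of it. Then pull the red knob of the dispenser's spring-loaded gate straight up until the red band on its rod is level with the top of the black collar, and keep it there while all six ice cubes run into the tub. Finish while still holding the gate up at the band, and leave the other things on the table where they are.

Things in the scene. Friction and masses are not known exactly. Their poses are not given: they have to be found in the camera images.
- dispenser: White ice dispenser fixed to the table, 104 mm wide, 273 mm high to the knob. Origin on the table under the gate; z up; -x points out of the front, the way the spout runs, roughly towards the robot. White casing: x -4 to +88 mm, y +-47 mm, clear cover on top at 211 mm (foot plate to x +102, y +-52). The steel gate bonnet in front: x -11 to +5 mm, 70 mm wide, 166 to 222 mm high.
- tub_seat (a point): Point on the table (height 0) where the middle of the tub's underside stands when the tub is home against the stop: 75 mm in front of the dispenser's origin (its x = -75 mm). Axes as the dispenser's. The stop, a shallow black V 16 mm high behind the seat (+x side), touches the tub's foot. The table in front of it is free.
- spout_lip (a point): Middle of the steel spout's front lip, 80 mm above the table (underside 77), 20 mm behind the seated tub's middle: it overhangs the tub's rim, so lower the tub 30 mm or more farther forward, then slide it home under the lip. Spout: 46 mm wide inside, 52 outside, rising 38 degrees to the back, its sides lean 17 mm farther forward than the lip, tops 101 mm high there.
- gate_knob (a point): Middle of the red knob's grip on top of the gate's rod: upright, round, 25 mm across and about 16 mm high, under a 33 mm flange (knob from 14 mm below this point to 17 mm above). 256 mm above the table with the gate shut; rises with the gate. Free all round and above; the collar's top is 26 mm below it when shut.
- collar_top (a point): Middle of the top of the black collar (19 mm wide) that the gate's rod comes out of, 230 mm above the table. The red band on the rod, 12 mm tall, is hidden inside when shut; its middle is level with the collar's top when the gate is up 40 mm.
- gate (a joint): Lift of the gate in m: 0 shut, 0.040 at the red band (the band spans 0.034 to 0.046), 0.058 at the top stop. A spring and the gate's weight pull it shut with about 5 N at the start and 10 N at the band; it drops shut when let go.
- tub: The empty white deli tub: round, tapering, 85 mm across the rim, 72 mm across the foot, 60 mm high, open top, wall about 5 mm thick (its middle 39 mm from the axis near the rim), 0.15 kg. Origin at the centre of its underside, z up. Take it by one wall at the rim, one finger inside.
- ice_0: Ice cube, 20 mm, clear and slippery, 10 g. Origin at its centre. Starts in the dispenser behind the gate; slides out by itself when the gate is up.
- ice_1: Ice cube, 20 mm, clear and slippery, 10 g. Origin at its centre. Starts in the dispenser behind the gate; slides out by itself when the gate is up.
- ice_2: Ice cube, 20 mm, clear and slippery, 10 g. Origin at its centre. Starts in the dispenser behind the gate; slides out by itself when the gate is up.
- ice_3: Ice cube, 20 mm, clear and slippery, 10 g. Origin at its centre. Starts in the dispenser behind the gate; slides out by itself when the gate is up.
- ice_4: Ice cube, 20 mm, clear and slippery, 10 g. Origin at its centre. Starts in the dispenser behind the gate; slides out by itself when the gate is up.
- ice_5: Ice cube, 20 mm, clear and slippery, 10 g. Origin at its centre. Starts in the dispenser behind the gate; slides out by itself when the gate is up.
- tub_meat: Bystander: white deli tub half full of pale crab meat, 90 mm across, 45 mm high, lower than the empty tub. Origin at the centre of its underside.
- tub_lid: Bystander: deli tub with its lid on, 99 mm across, 52 mm high. Origin at the centre of its underside.
- tub_roe: Bystander: deli tub of orange roe, 100 mm across, 55 mm high. Origin at the centre of its underside.
- brush: Bystander: straw-coloured brush, 162 mm long (its y), 24 mm thick. Origin under its middle.
- crab_leg: Bystander: piece of cooked crab leg, 83 mm long (its y), 34 mm wide, 17 mm high. Origin under its middle.

How it is judged:
On the way, in this order (a step that is already met when the one before it is completed fails the run):
1. the empty tub stands upright under the spout against the stop, let go, with the gate still shut (horizontal distance between tub and tub_seat below 0.014 m and height (world z) of tub below 0.006 m and angle between tub's own z axis and vertical below 0.08 rad and contact force between the fingers and tub below 0.1 N and value of joint gate below 0.006 m), for 0.2 s.
2. the gate is up at the red band with the tub in place (horizontal distance between tub and tub_seat below 0.014 m and height (world z) of tub below 0.006 m and angle between tub's own z axis and vertical below 0.08 rad and value of joint gate between 0.033 and 0.047 m), for 0.3 s.
At the end, for the whole second after the job is handed in: The fingers still hold the gate (more than 3 N of contact) at rest with its lift between 33 and 47 mm; the tub stands upright on the table within 14 mm of its seat, untouched by the fingers; all six ice cubes are in the tub (all of step 2 and velocity of joint gate between -0.01 and 0.01 m/s and contact force between the fingers and dispenser above 3 N and contact force between the fingers and tub below 0.1 N and linear speed of tub below 0.02 m/s and horizontal distance between each of ice_0, ice_1, ice_2, ice_3, ice_4, ice_5 and tub below 0.04 m and z of ice_0 in the frame of tub between 0 and 0.062 m and z of ice_1 in the frame of tub between 0 and 0.062 m and z of ice_2 in the frame of tub between 0 and 0.062 m and z of ice_3 in the frame of tub between 0 and 0.062 m and z of ice_4 in the frame of tub between 0 and 0.062 m and z of ice_5 in the frame of tub between 0 and 0.062 m); the arm keeps its last pose, push and grip.
It fails at once if another tub, the brush or crab leg is moved more than 3 cm (distance of any of tub_meat, tub_lid, tub_roe, brush, crab_leg from where it was at the start of the episode above 0.03 m).
It also fails if it takes over 62 s, if anything falls off the work surface, if the arm or the gripper's body presses on something with over 40 N, if the wrist force passes 120 N, or if a joint passes its speed limit or range.

## Robot

A 6-joint arm with a two-finger parallel gripper is mounted at the origin on the work surface; the furniture and walls round the work are solid. World frame = base frame: x ahead of the robot, y to its left, z up, the work surface at z = 0. Lengths are in m, angles in rad, forces in N, time in s.
With the tool pointing down it reaches from about 0.275 to 0.75 m from the base axis. Payload 10.2 kg.
Tool frame: the origin (TCP) lies midway between the tips of the shut fingers; the grasp point (between the pads) lies 19 mm behind it; z points along the fingers, y is the line along which they close (so a half turn about z gives the same grasp; the last joint's range is limited). The gripper opens to 88 mm and grips with 3 to 60 N. Pads are 18 mm wide; open, the fingers measure 123 mm over their backs; the gripper's body (75 mm by 187 mm) begins 45 mm behind the grasp point.
Start: joints at [-1.398, 0.313, 1.498, -0, 1.331, -0.223], TCP at [0.202, -0.484, 0.239] pointing down, gripper open.
Joint ranges: [-2.94, 2.94], [-0.97, 2.17], [0.19, 2.56], [-1.23, 4.37], [0.02, 3.11], [-2.88, 2.88]. Speed limits (rad/s): [2.39, 2.39, 3.01, 3.14, 3.14, 3.14].

## Interface

Orientations are given as a unit quaternion [x, y, z, w].
In Python, from cell import status, snapshot, camera_info, bot gives the robot as it stands.
- The arm moves only by the shell command python3 -m handwheel 'ROWS'. ROWS is JSON, a list of rows, each a list of 7 numbers: the shift along the tool's x, y, z in m, then the turn, a rotation vector about the tool's x, y, z in rad, then the closure, from 0 (fully open) to 1 (shut). A call has 1 to 5 rows; each row is the pose to reach, as a shift and turn from the pose commanded when the call began, along the tool's axes at that moment; what a row does not reach only later rows make up. A row lasts 1/10 s, in which the tool goes at most 50 mm and 8.59 degrees, less where a joint would pass 70% of its speed; a pose out of reach is approached as far as the arm can. A call with a gripper value outside its range is refused whole. The fingers move at their own pace and stop on an object; the grip force is fixed at half the most. Time passes only in rows, so rows that repeat a pose let the fingers close. It gives the time, the measured TCP pose, the force, the opening and the grip force at its end, in the units of the state.
- status.get_state(): the state, without advancing time (a new reading comes with each control period).
- snapshot(name): name is "scene" or "top" or "wrist"; returns the picture (400x640x3 uint8, red, green, blue); there is no depth.
- camera_info(name): a dict with "fx", "fy", "cx", "cy" (pixels), "pose" (4x4, takes a point from camera to world coordinates); the wrist camera has in their place "hand_eye" (4x4, takes a point from camera to tool coordinates, whose origin is the TCP and whose axes are the flange's). Camera axes: x right, y down, z forward; pixel columns grow to the right and rows downward; lengths in m; the calibration is good to about 2 mm. The wrist camera is an equidistant fisheye: a pixel r from the principal point sees the ray r / f radians off the axis. A picture is of the moment at which its call begins: read the wrist's pose just before it. camera_info takes no time and is no camera call.
- bot.close_job(): hands the job in; it is judged then, once.
The state is a dict: "t": time; "joints": joint angles; "qd": joint speeds; "tau": joint torques, N m; "position": TCP position; "tcp_rot": TCP orientation; "contact_force": force on the tool from outside, world axes, zero at the start; "wrist_torque": the same for the moment, N m; "opening": opening from 0.0 (shut) to 1.0 (fully open); "grip_force": force on a finger pad.
Only numpy, scipy, OpenCV 4.12 (cv2) and the standard library are available. Lean on these libraries where they do the work, as an engineer would, in place of code of your own. Each camera call takes 0.05 s, during which the arm holds its last target. There are 200 camera calls.

## Working session

There is one attempt and no reset: what is moved stays moved. The work goes in short steps, Python scripts to look and compute and a shell command to move; the robot and the scene stay as the last step left them, time stands still between calls to the robot, and variables do not carry over. Pictures are saved under pics/ and viewed, at most 10 in all, crops included, and the job is handed in when it is done.

```bash
ls; mkdir -p pics; python3 - <<'E'
from cell import status, snapshot, camera_info, bot
import cv2,numpy as np
s=status.get_state();print(s)
for n in("scene","top"):
    cv2.imwrite(f"pics/{n}0.png",snapshot(n)[:,:,::-1])
for n in("scene","top","wrist"):print(n,camera_info(n))
E
```

```text
pics
{'t': 0.0, 'joints': array([-1.39836831e+00,  3.13429591e-01,  1.49841024e+00,  1.08837520e-05,
        1.33097508e+00, -2.23431006e-01]), 'qd': array([-0.00055666, -0.00067852,  0.00074435,  0.00186868,  0.00049527,
        0.00178157]), 'tau': array([-5.75912327e-04, -4.02214408e+01, -2.52267641e+01,  6.93221181e-02,
        3.53393890e-02, -1.10767635e-04]), 'position': array([ 0.20237594, -0.48417526,  0.23818161]), 'tcp_rot': array([ 9.80475891e-01,  1.96638382e-01,  2.08666068e-05, -6.10794376e-04]), 'contact_force': array([-0.75534415,  0.08851045,  0.21007467]), 'wrist_torque': array([-0.02365074, -0.0262034 ,  0.01525099]), 'grip_force': 0.0, 'opening': 0.9951346895439152}
scene {'fx': 489.7978211774454, 'fy': 489.7978211774454, 'cx': 318.99436597343396, 'cy': 190.07296663205568, 'pose': array([[-0.51643915, -0.63971483,  0.56925876, -0.30144285],
       [-0.8561826 ,  0.37366575, -0.35682666,  0.58855477],
       [ 0.0155548 , -0.67166871, -0.74068833,  1.14181582],
       [ 0.        ,  0.        ,  0.        ,  1.        ]])}
top {'fx': 496.88470664362416, 'fy': 496.88470664362416, 'cx': 327.5840433977681, 'cy': 196.2237846174247, 'pose': array([[ 0.01951458, -0.99707566,  0.07388708,  0.3497141 ],
       [-0.99977167, -0.02010396, -0.00724138,  0.10280084],
       [ 0.00870563, -0.0737289 , -0.99724032,  1.34272557],
       [ 0.        ,  0.        ,  0.        ,  1.        ]])}
wrist {'fx': 309.70691628693146, 'fy': 309.70691628693146, 'cx': 321.9133263512166, 'cy': 196.47539291310414, 'hand_eye': array([[ 1.31811207e-04, -9.57691268e-01, -2.87797529e-01,
         7.48201227e-02],
       [ 9.99999990e-01,  1.38873064e-04, -4.12204728e-06,
        -5.42166434e-04],
       [ 4.39149732e-05, -2.87797525e-01,  9.57691277e-01,
        -1.46073515e-01],
       [ 0.00000000e+00,  0.00000000e+00,  0.00000000e+00,
         1.00000000e+00]])}
```

View pics/scene0.png

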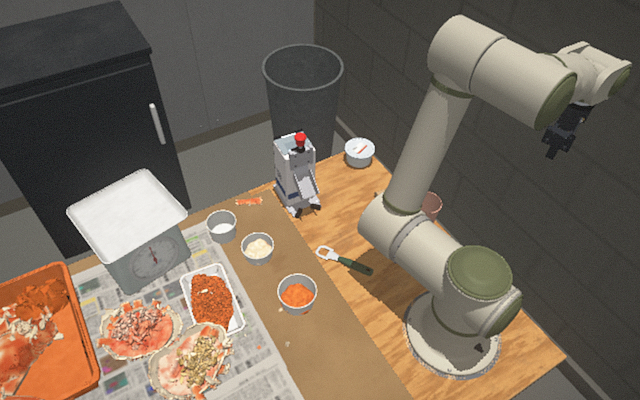

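View pics/top0.png

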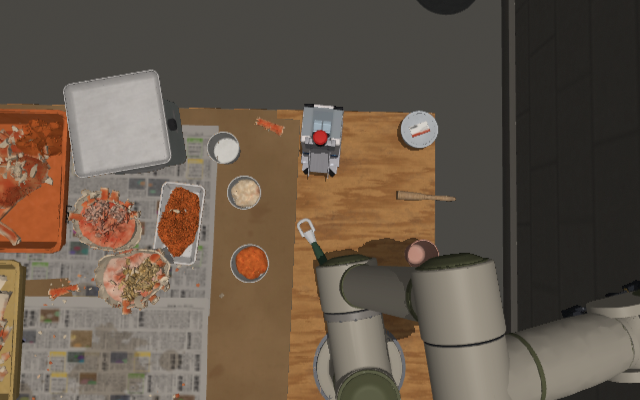

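The scene view shows the knob at (300,138), the tub at (221,226), and meat at (257,248). In the top view the tub is at (224,150), the knob at (320,138) and the crab leg at (270,126). Next I'll zoom in to measure these.

```bash
python3 - <<'E'
import cv2,numpy as np
t=cv2.imread("pics/top0.png")[98:188,195:355]; s=cv2.imread("pics/scene0.png")[125:245,195:345]
a=cv2.resize(t,(800,450),interpolation=cv2.INTER_CUBIC)
cv2.imwrite("pics/c_top.png",a)
cv2.imwrite("pics/c_scene.png",cv2.resize(s,(750,600),interpolation=cv2.INTER_CUBIC))
E
```

```text
(no output)
```

View pics/c_top.png

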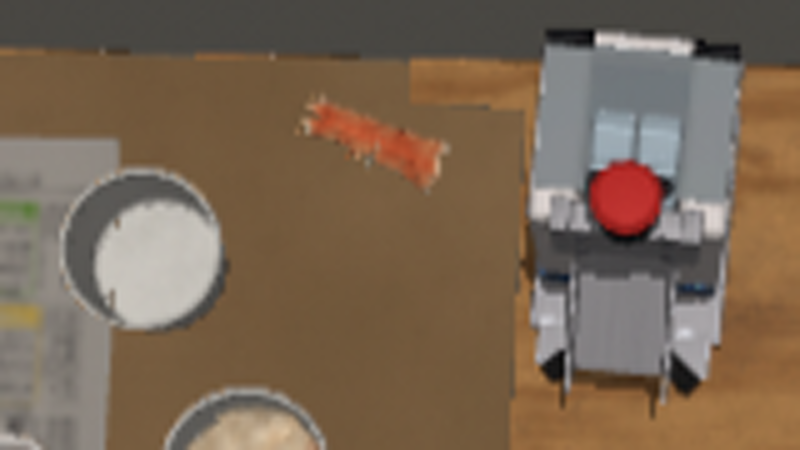

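View pics/c_scene.png

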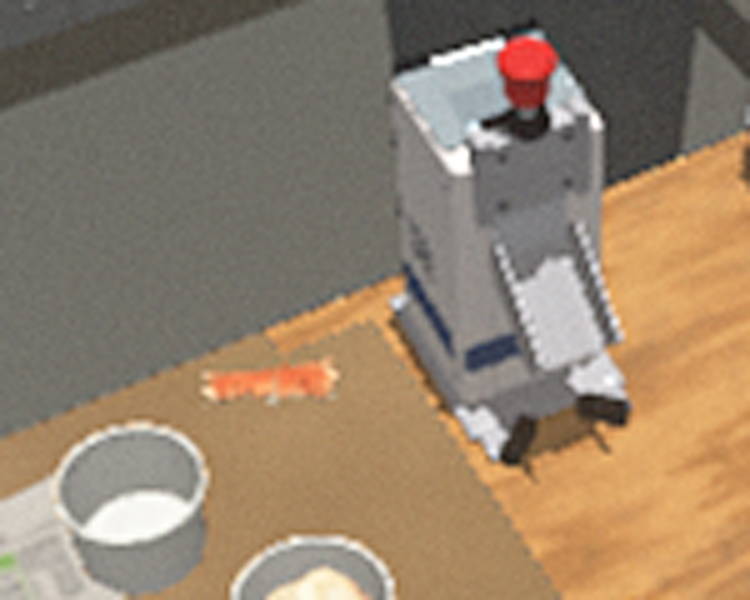

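The top crop shows the tub rim centre at crop (142,249), the knob at (626,198), and the spout lip running (575,370)–(660,378). In the scene crop the rim centre is at about (132,481) and the knob top at about (527,60).

```bash
cat > h.py <<'E'
from cell import status, snapshot, camera_info, bot
import numpy as np, cv2
from scipy.spatial.transform import Rotation as R
def at(n,u,v,z):
    c=camera_info(n);P=c["pose"];d=P[:3,:3]@[(u-c["cx"])/c["fx"],(v-c["cy"])/c["fy"],1]
    return P[:3,3]+d*(z-P[2,3])/d[2]
def st(): 
    s=status.get_state();return s,np.array(s["position"]),R.from_quat(s["tcp_rot"])
def totool(p): # world displacement of TCP target in tool axes
    s,o,r=st();return r.inv().apply(np.array(p)-o)
def wpix(p):
    c=camera_info("wrist");s,o,r=st();q=r.inv().apply(np.array(p)-o);H=c["hand_eye"];q=H[:3,:3].T@(q-H[:3,3])
    th=np.arctan2(np.hypot(q[0],q[1]),q[2]);f=np.array(q[:2])/np.hypot(q[0],q[1])*th*c["fx"];return f+[c["cx"],c["cy"]]
def wray(u,v,z):
    c=camera_info("wrist");s,o,r=st();a=np.array([u-c["cx"],v-c["cy"]]);n=np.hypot(*a);th=n/c["fx"]
    d=np.r_[a/n*np.sin(th),np.cos(th)];H=c["hand_eye"];d=r.apply(H[:3,:3]@d);p=o+r.apply(H[:3,3]);return p+d*(z-p[2])/d[2]
E
python3 - <<'E'
from h import *
np.set_printoptions(precision=4,suppress=True)
T=lambda u,v,z:at("top",195+u/5-.4,98+v/5-.4,z)
S=lambda u,v,z:at("scene",195+u/5-.4,125+v/5-.4,z)
print("tub",T(142,249,.06),S(132,481,.06))
print("knob",T(626,198,.273),S(527,60,.273))
l,r=T(575,370,.08),T(664,378,.08);print("lip",l,r,(l+r)/2)
a,b=T(545,45,.211),T(530,200,.211);print("Ledge",a,b,np.degrees(np.arctan2(*(b-a)[1::-1])))
a,b=T(742,55,.211),T(722,205,.211);print("Redge",a,b,np.degrees(np.arctan2(*(b-a)[1::-1])))
print("meat",at("top",244.5,193,.045),"leg",T(375,143,.015),"roe",at("top",250,263,.05))
E
```

```text
tub [0.5667 0.3681 0.06  ] [0.5691 0.3654 0.06  ]
knob [0.5575 0.1145 0.273 ] [0.5559 0.1146 0.273 ]
lip [0.5055 0.1408 0.08  ] [0.5023 0.0953 0.08  ] [0.5039 0.118  0.08  ]
Ledge [0.6403 0.1541 0.211 ] [0.5677 0.1594 0.211 ] 175.88394048196207
Redge [0.6376 0.0629 0.211 ] [0.5672 0.0709 0.211 ] 173.51269000165544
meat [0.4499 0.3109 0.045 ] leg [0.6348 0.2537 0.015 ] roe [0.2688 0.2902 0.05  ]
```

Both cameras agree: the tub is at about (0.568, 0.367) and the knob at (0.557, 0.1145). The lip is 53 mm in front of the knob (55 mm expected) and the yaw is about −4.5°, so the seat is near (0.482, 0.120). I'll move towards the tub at a safe height, turning the tool so its y lies along world −y.

```bash
python3 -m handwheel '[[0.17,-0.146,-0.09,0,0,0.396,0],[0.17,-0.146,-0.09,0,0,0.396,0],[0.17,-0.146,-0.09,0,0,0.396,0],[0.17,-0.146,-0.09,0,0,0.396,0],[0.17,-0.146,-0.09,0,0,0.396,0]]'; python3 -c "
from h import *
print(st()[1],totool([.55,.25,.32]))"
```

```text
t: 0.6
position: [0.3035, -0.2821, 0.3296]
tcp_rot: [1.0, -0.0, 0.0, 0.0]
contact_force: [0.4, -1.0, -0.0]
opening: 0.995
grip_force: 0.0
[ 0.30349288 -0.28206867  0.32961798] [ 0.24649003 -0.5320779   0.0095456 ]
```

```bash
python3 -m handwheel '[[0.12,-0.2,0,0,0,0,0],[0.12,-0.2,0,0,0,0,0],[0.12,-0.2,0,0,0,0,0],[0.12,-0.2,0,0,0,0,0],[0.12,-0.2,0,0,0,0,0]]' | head -2;  python3 -m handwheel '[[0.05,-0.23,0,0,0,0,0],[0.05,-0.23,0,0,0,0,0],[0.05,-0.23,0,0,0,0,0],[0.05,-0.23,0,0,0,0,0],[0.05,-0.23,0,0,0,0,0]]'|head -2; python3 -m handwheel '[[0.04,-0.12,0.07,0,0,0,0.5],[0.04,-0.12,0.07,0,0,0,0.5],[0.04,-0.12,0.07,0,0,0,0.5],[0.04,-0.12,0.07,0,0,0,0.5]]'; python3 - <<'E'
from h import *
s,p,r=st();print(p,s["opening"],wpix([.568,.367,.06]),wpix([.568,.328,.06]),wpix([.557,.1145,.273]))
cv2.imwrite("pics/w1.png",snapshot("wrist")[:,:,::-1])
E
```

```text
t: 1.1
position: [0.4238, -0.0815, 0.3286]
t: 1.6
position: [0.4729, 0.1487, 0.3284]
t: 2.0
position: [0.5122, 0.2688, 0.2543]
tcp_rot: [1.0, 0.002, -0.003, 0.001]
contact_force: [-0.3, -0.7, -0.6]
opening: 0.665
grip_force: 0.0
[0.51219945 0.26883775 0.2542609 ] 0.6649734147876261 [234.71682187 123.57497558] [268.73336848 122.46523781] [591.64295374 183.6235488 ]
```

View pics/w1.png

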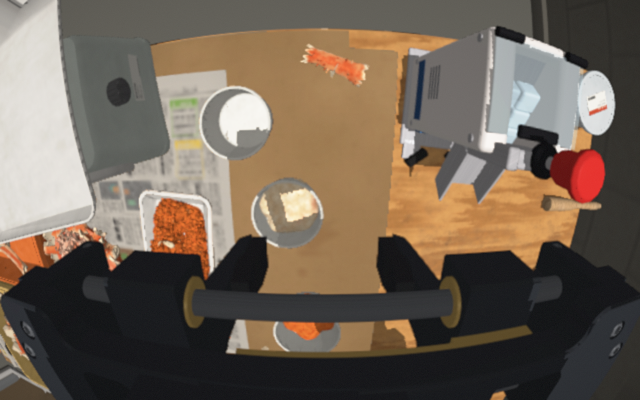

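The wrist view shows the tub rim centred near (235,123), as predicted, and the scale stays clear to its left. I'll go over the tub's −y wall and descend.

```bash
python3 -m handwheel '[[0.056,-0.059,0.14,0,0,0,0.5],[0.056,-0.059,0.14,0,0,0,0.5],[0.056,-0.059,0.14,0,0,0,0.5],[0.056,-0.059,0.14,0,0,0,0.5],[0.056,-0.059,0.14,0,0,0,0.5]]'; python3 - <<'E'
from h import *
s,p,r=st();print(p,s["opening"],wpix([.568,.367,.06]),wpix([.568,.328,.06]),wpix([.568+.0425,.367,.06]),wpix([.568,.367+.0425,.06]))
cv2.imwrite("pics/w2.png",snapshot("wrist")[:,:,::-1])
E
```

```text
t: 2.55
position: [0.5691, 0.3241, 0.1183]
tcp_rot: [1.0, -0.0, -0.001, 0.0]
contact_force: [0.3, 0.0, 0.2]
opening: 0.498
grip_force: 0.0
[0.56905372 0.32405245 0.11830406] 0.4975281122251278 [262.44093733 215.48673989] [317.16609768 215.70016561] [259.21810533 156.2927453 ] [206.85536297 214.85355038]
```

View pics/w2.png

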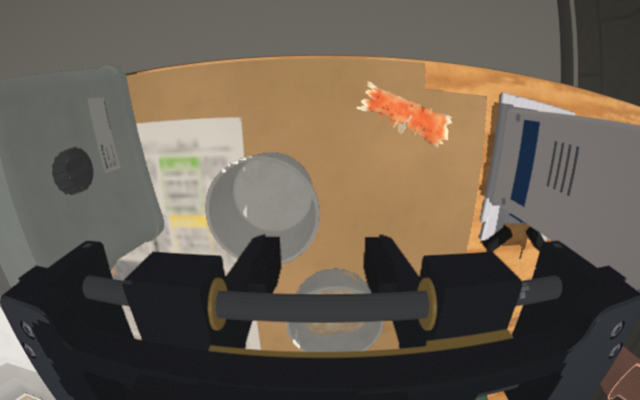

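The rim spans columns 206–319 with its top at row 152, within 3 mm of the prediction. I'll descend and grip.

```bash
python3 -m handwheel '[[0.002,-0.004,0.03,0,0,0,0.5],[0.002,-0.004,0.06,0,0,0,0.5],[0.002,-0.004,0.083,0,0,0,0.5],[0.002,-0.004,0.083,0,0,0,0.5]]'; python3 -m handwheel '[[0,0,0,0,0,0,1],[0,0,0,0,0,0,1],[0,0,0,0,0,0,1],[0,0,0,0,0,0,1],[0,0,0,0,0,0,1]]'; python3 -m handwheel '[[0,0,-0.03,0,0,0,1],[0,0,-0.06,0,0,0,1],[0,0,-0.09,0,0,0,1],[0,0,-0.09,0,0,0,1]]'
```

```text
t: 3.0
position: [0.5706, 0.3278, 0.0361]
tcp_rot: [1.0, -0.0, -0.001, 0.0]
contact_force: [-0.2, 0.6, -0.8]
opening: 0.5
grip_force: 0.0
t: 3.5
position: [0.5713, 0.3289, 0.0363]
tcp_rot: [1.0, -0.0, 0.0, -0.0]
contact_force: [0.2, -0.0, 2.2]
opening: 0.066
grip_force: 3.3
t: 3.9
position: [0.5727, 0.3294, 0.1299]
tcp_rot: [1.0, -0.0, 0.003, -0.001]
contact_force: [0.1, -0.6, -1.1]
opening: 0.049
grip_force: 30.2
```

The tub is held (4.3 mm opening, 30 N). I'll carry it back in x first, clear of the casing, then across in front of the spout.

```bash
python3 -m handwheel '[[-0.03,0,0,0,0,0,1],[-0.06,0,0,0,0,0,1],[-0.09,0,0,0,0,0,1],[-0.12,0,0,0,0,0,1],[-0.137,0,0,0,0,0,1]]'|head -2; python3 -m handwheel '[[0,0.04,0,0,0,0,1],[0,0.08,0,0,0,0,1],[0,0.12,0,0,0,0.04,1],[0,0.16,0,0,0,0.078,1],[0,0.2,0,0,0,0.078,1]]'|head -2; python3 -m handwheel '[[0.004,0.03,0,0,0,0,1],[0.004,0.044,0,0,0,0,1],[0.004,0.044,0.04,0,0,0,1],[0.004,0.044,0.06,0,0,0,1],[0.004,0.044,0.06,0,0,0,1]]'; python3 - <<'E'
from h import *
s,p,r=st();print(p,r.as_euler("xyz",degrees=True),totool([.436,.085,.036]))
for q in([.557,.1145,.273],[.5022,.1187,.08],[.4374,.1239,.09]):print(wpix(q))
cv2.imwrite("pics/w3.png",snapshot("wrist")[:,:,::-1])
E
```

```text
t: 4.4
position: [0.4314, 0.3285, 0.1242]
t: 4.9
position: [0.4331, 0.1273, 0.1246]
t: 5.4
position: [0.4324, 0.0846, 0.0629]
tcp_rot: [0.999, -0.039, -0.003, -0.0]
contact_force: [-0.4, -0.3, -1.7]
opening: 0.051
grip_force: 29.9
[0.43240907 0.08460255 0.06286463] [179.99652412   0.38528528  -4.50088575] [ 0.00372923 -0.00067965  0.02684012]
[-351.30875377 -238.45885385]
[230.33931438 126.79982731]
[236.61730277 274.18706682]
```

View pics/w3.png

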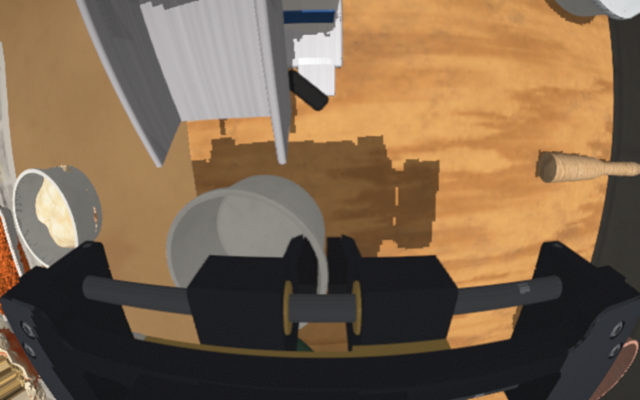

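The lip's middle is seen at about (229,120) against (230,127) predicted, so about 3 mm off. The tub is centred in front of the spout, so I'll lower, release and rise.

```bash
python3 -m handwheel '[[0.003,0,0.01,0,0,0,1],[0.003,0,0.02,0,0,0,1],[0.003,0,0.027,0,0,0,1],[0.003,0,0.027,0,0,0,1]]'; python3 -m handwheel '[[0,0,0,0,0,0,0.6],[0,0,0,0,0,0,0.6],[0,0,0,0,0,0,0.6],[0,0,-0.02,0,0,0,0.6],[0,0,-0.04,0,0,0,0.6]]'; python3 -m handwheel '[[-0.03,0,-0.04,0,0,0,1],[-0.06,-0.02,-0.04,0,0,0,1],[-0.08,-0.04,-0.04,0,0,0,1],[-0.08,-0.04,-0.04,0,0,0,1]]'; python3 - <<'E'
from h import *
s,p,r=st();print(p,r.as_euler("xyz",degrees=True))
for q in([.5022,.1187,.08],[.4374,.1239,.06],[.4374-.0425,.1239,.06]):print(wpix(q))
cv2.imwrite("pics/w4.png",snapshot("wrist")[:,:,::-1])
E
```

```text
t: 5.85
position: [0.4379, 0.0845, 0.0384]
tcp_rot: [0.999, -0.039, 0.0, -0.0]
contact_force: [-0.2, 2.0, 3.1]
opening: 0.058
grip_force: 30.3
t: 6.35
position: [0.4372, 0.0844, 0.079]
tcp_rot: [0.999, -0.039, -0.001, -0.0]
contact_force: [0.6, 0.7, 0.3]
opening: 0.401
grip_force: 0.0
t: 6.75
position: [0.3591, 0.1319, 0.1189]
tcp_rot: [0.999, -0.038, -0.0, -0.0]
contact_force: [0.4, 1.4, 0.2]
opening: 0.059
grip_force: 0.0
[0.35909252 0.13189359 0.11893773] [-1.79989446e+02  1.67440931e-02 -4.33788505e+00]
[326.97557959  -4.76796887]
[326.10920266  99.75685458]
[330.7529428  163.12864365]
```

View pics/w4.png

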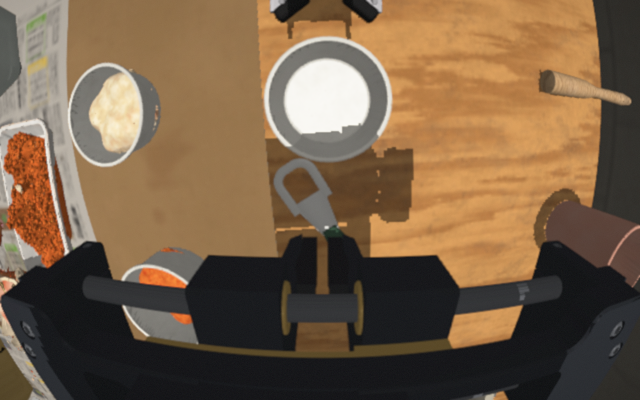

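The tub stands at (328,99), in line with the V at (292–362, 5); the peeler lies below it. I'll tilt the shut fingers 15° so the tips push low, then push slowly.

```bash
python3 -m handwheel '[[0.004,0.002,0.03,0,0.13,0,1],[0.004,0.002,0.06,0,0.26,0,1],[0.004,0.002,0.087,0,0.26,0,1],[0.004,0.002,0.087,0,0.26,0,1]]'; python3 -m handwheel '[[0.01,0,0.0027,0,0,0,1],[0.0193,0,0.0052,0,0,0,1],[0.029,0,0.0078,0,0,0,1],[0.0386,0,0.0104,0,0,0,1],[0.0386,0,0.0104,0,0,0,1]]'
```

```text
t: 7.2
position: [0.3627, 0.1276, 0.029]
tcp_rot: [0.991, -0.039, 0.126, 0.006]
contact_force: [0.3, -0.3, 0.6]
opening: 0.01
grip_force: 0.0
t: 7.7
position: [0.4066, 0.1249, 0.0323]
tcp_rot: [0.991, -0.039, 0.131, 0.005]
contact_force: [-0.2, 0.3, -1.3]
opening: 0.008
grip_force: 0.0
```

```bash
python3 -m handwheel '[[0.0048,0,0.0013,0,0,0,1],[0.0097,0,0.0026,0,0,0,1],[0.0145,0,0.0039,0,0,0,1],[0.0193,0,0.0052,0,0,0,1],[0.0193,0,0.0052,0,0,0,1]]'; python3 - <<'E'
from h import *
s,p,r=st()
for q in([.482,.1204,.06],[.482-.0425,.1204,.06],[.482,.1204+.0425,.06]):print(wpix(q))
E
```

```text
t: 8.2
position: [0.4253, 0.1235, 0.0316]
tcp_rot: [0.991, -0.039, 0.13, 0.005]
contact_force: [0.4, 0.3, -0.4]
opening: 0.006
grip_force: 0.0
[320.15521095 134.73587698]
[327.8737657  233.28015816]
[224.61205677 144.12854444]
```

```bash
for i in 1 2; do python3 -m handwheel '[[0.002,0,0.0005,0,0,0,1],[0.004,0,0.0011,0,0,0,1],[0.004,0,0.0011,0,0,0,1],[0.004,0,0.0011,0,0,0,1]]' | sed -n '2p;4p'; done; python3 - <<'E'
from h import *
cv2.imwrite("pics/w5.png",snapshot("wrist")[:,:,::-1]); cv2.imwrite("pics/s5.png",cv2.resize(snapshot("scene")[125:245,195:345,::-1],(750,600),interpolation=cv2.INTER_CUBIC))
for q in([.482,.1204,.06],[.482-.0425,.1204,.06],[.482,.1204+.0425,.06]):print(wpix(q))
E
```

```text
position: [0.4288, 0.1232, 0.0315]
contact_force: [0.6, 0.2, 1.1]
position: [0.433, 0.1229, 0.0315]
contact_force: [-0.9, -0.2, -0.5]
[320.17052907 152.50273953]
[327.850289   250.88848594]
[224.22671916 161.42625444]
```

View pics/w5.png

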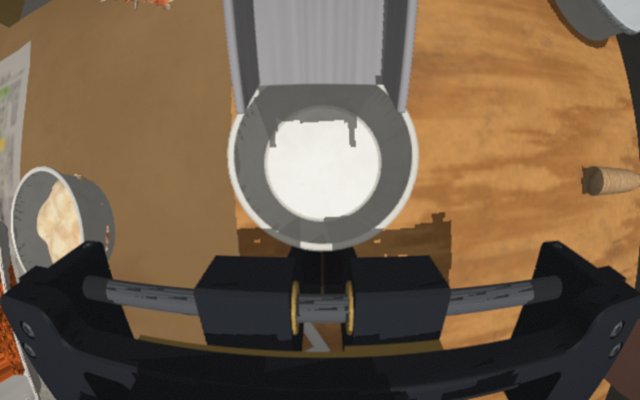

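The rim spans columns 229–418 with its front at row 250 (251 expected), so the tub is under the lip within about 2 mm of the seat. I'll push gently for a force rise to confirm it is home.

```bash
for i in 1 2 3; do python3 -m handwheel '[[0.001,0,0.0003,0,0,0,1],[0.002,0,0.0005,0,0,0,1],[0.002,0,0.0005,0,0,0,1],[0.002,0,0.0005,0,0,0,1]]' | sed -n '2p;4p'; done
```

```text
position: [0.4349, 0.1227, 0.0315]
contact_force: [-0.0, 0.4, -0.9]
position: [0.437, 0.1226, 0.0315]
contact_force: [-0.0, 0.3, -0.0]
position: [0.438, 0.1225, 0.0312]
contact_force: [-6.3, 2.1, 2.7]
```

There is a firm stop at 6 N, so the tub is home. I'll back off, rise and straighten up.

```bash
python3 -m handwheel '[[-0.0193,0,-0.0052,0,0,0,1],[-0.058,0,-0.0155,0,0,0,1],[-0.087,0,-0.0233,0,0,0,1],[-0.087,0,-0.0233,0,0,0,1]]'|sed -n '2p;4p'; python3 -m handwheel '[[0.013,0,-0.048,0,-0.13,0,0],[0.025,0,-0.097,0,-0.26,0,0],[0.038,0,-0.145,0,-0.26,0,0],[0.05,0,-0.19,0,-0.26,0,0],[0.065,0,-0.25,0,-0.26,0,0]]'; python3 -m handwheel '[[0,0,-0.05,0,0,0,0],[0.04,0,-0.07,0,0,0,0],[0.06,0,-0.07,0,0,0,0],[0.06,0,-0.07,0,0,0,0]]'; python3 - <<'E'
from h import *
s,p,r=st();print(p,r.as_euler("xyz",degrees=True))
for q in([.486,.12,.06],[.557,.1145,.273],[.560,.1145,.273],[.557,.1145+.0165,.273]):print(wpix(q))
a=snapshot("wrist")[:,:,::-1];cv2.imwrite("pics/w6.png",a)
h=cv2.cvtColor(a,cv2.COLOR_BGR2HSV);m=((h[...,0]<8)|(h[...,0]>172))&(h[...,1]>170)&(h[...,2]>90)
n,l,stt,c=cv2.connectedComponentsWithStats(m.astype("uint8"));print([(stt[i],c[i]) for i in range(1,n) if stt[i][4]>150])
E
```

```text
position: [0.3462, 0.1297, 0.0314]
contact_force: [0.7, -0.4, -0.4]
t: 11.2
position: [0.3493, 0.1292, 0.2408]
tcp_rot: [0.999, -0.039, 0.001, -0.0]
contact_force: [1.2, 0.6, -0.6]
opening: 0.435
grip_force: 0.0
t: 11.6
position: [0.4105, 0.1242, 0.3083]
tcp_rot: [0.999, -0.04, 0.001, -0.0]
contact_force: [-1.0, -0.4, 0.2]
opening: 0.797
grip_force: 0.0
[0.41050176 0.12419972 0.30832738] [-1.79986231e+02 -7.40246361e-02 -4.52798887e+00]
[321.20700644 105.44486057]
[319.82235158 -11.19226018]
[319.42415278 -15.56788041]
[291.75185648  -8.67040635]
[(array([298,   0,  45,  15, 461], dtype=int32), array([319.73752711,   5.47288503]))]
```

View pics/w6.png

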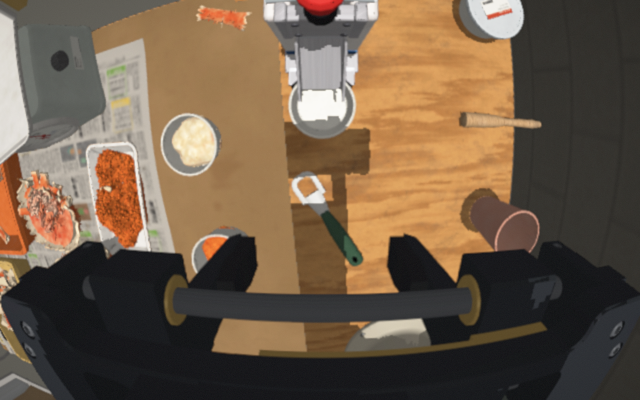

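The tub sits upright under the spout at about (322,108), and the knob is just at the top edge of the picture. I'll move closer and locate the red knob numerically.

```bash
python3 -m handwheel '[[0.03,0,-0.03,0,0,0,0],[0.06,0,-0.03,0,0,0,0],[0.06,0,-0.03,0,0,0,0],[0.06,0,-0.03,0,0,0,0]]'|sed -n 2p; python3 - <<'E'
from h import *
from scipy.optimize import least_squares
s,p,r=st();a=snapshot("wrist")[:,:,::-1];cv2.imwrite("pics/w7.png",a)
h=cv2.cvtColor(a,cv2.COLOR_BGR2HSV);m=((h[...,0]<8)|(h[...,0]>172))&(h[...,1]>170)&(h[...,2]>90)
n,l,stt,c=cv2.connectedComponentsWithStats(m.astype("uint8"))
for i in range(1,n):
    if stt[i][4]>150:
        print(stt[i],c[i],wray(*c[i],.273))
        ys,xs=np.where(l==i);
        for e in [(xs.min(),c[i][1]),(xs.max()+1,c[i][1]),(c[i][0],ys.min()),(c[i][0],ys.max()+1)]:print(wray(*e,.273))
print(p,wpix([.557,.1145,.273]))
E
```

```text
position: [0.4674, 0.1201, 0.3376]
[ 298   58   46   45 1612] [320.69478908  79.69851117] [0.55944286 0.11443879 0.273     ]
[0.56077557 0.12954813 0.273     ]
[0.5583646  0.09890955 0.273     ]
[0.57438269 0.11327423 0.273     ]
[0.54359056 0.11567746 0.273     ]
[0.46744346 0.12006945 0.33755095] [320.88822013  83.2618755 ]
```

The knob is at (0.5594, 0.1144) and its flange measures 31 mm, as it should. The seat is then (0.4846, 0.120), which agrees with where the push stopped. I'll go above the knob, descend and grip.

```bash
python3 -m handwheel '[[0.045,-0.001,0,0,0,0,0],[0.092,-0.0015,0,0,0,0,0],[0.092,-0.0015,0.04,0,0,0,0],[0.092,-0.0015,0.08,0,0,0,0],[0.092,-0.0015,0.0996,0,0,0,0]]'|sed -n '2p;4p'; python3 -m handwheel '[[0,0,0,0,0,0,0],[0,0,0,0,0,0,0.5]]'|sed -n '2p;4p'; python3 -c "
from h import *
print(totool([.5594,.1144,.238]))"
```

```text
position: [0.558, 0.1145, 0.2352]
contact_force: [1.1, -0.4, 0.2]
position: [0.5598, 0.1145, 0.2399]
contact_force: [0.2, 0.7, 0.5]
[-3.58243369e-04  8.36959119e-05  1.88866965e-03]
```

```bash
python3 -m handwheel '[[0,0,0.001,0,0,0,1],[0,0,0.001,0,0,0,1],[0,0,0.001,0,0,0,1],[0,0,0.001,0,0,0,1],[0,0,0.001,0,0,0,1]]'
```

```text
t: 13.3
position: [0.56, 0.1143, 0.2377]
tcp_rot: [0.999, -0.039, 0.0, -0.0]
contact_force: [-0.4, 0.3, 0.2]
opening: 0.48
grip_force: 0.0
```

```bash
python3 -m handwheel '[[0,0,0,0,0,0,1],[0,0,0,0,0,0,1],[0,0,0,0,0,0,1],[0,0,0,0,0,0,1],[0,0,0,0,0,0,1]]'
```

```text
t: 13.8
position: [0.56, 0.1137, 0.2375]
tcp_rot: [0.999, -0.039, -0.0, 0.0]
contact_force: [-1.9, -5.2, 0.1]
opening: 0.318
grip_force: 29.7
```

Gripped at 30 N. I'll lift 40 mm straight up.

```bash
python3 -m handwheel '[[0,0,-0.006,0,0,0,1],[0,0,-0.012,0,0,0,1],[0,0,-0.018,0,0,0,1],[0,0,-0.024,0,0,0,1],[0,0,-0.024,0,0,0,1]]'|sed -n '2p;4p;5p;6p';python3 -m handwheel '[[0,0,-0.006,0,0,0,1],[0,0,-0.012,0,0,0,1],[0,0,-0.0165,0,0,0,1],[0,0,-0.0165,0,0,0,1],[0,0,-0.0165,0,0,0,1]]'
```

```text
position: [0.5599, 0.1137, 0.2608]
contact_force: [0.8, -5.2, -7.3]
opening: 0.318
grip_force: 30.0
t: 14.8
position: [0.5599, 0.1137, 0.2764]
tcp_rot: [0.999, -0.039, -0.001, 0.0]
contact_force: [2.4, -4.6, -9.4]
opening: 0.318
grip_force: 30.0
```

```bash
for i in 1 2 3 4; do python3 -m handwheel '[[0,0,0,0,0,0,1],[0,0,0,0,0,0,1],[0,0,0,0,0,0,1],[0,0,0,0,0,0,1],[0,0,0,0,0,0,1]]'|sed -n '1p;2p;4p'; done; python3 - <<'E'
from h import *
def proj(n,p):
    c=camera_info(n);q=np.linalg.inv(c["pose"])@np.r_[p,1];return q[:2]/q[2]*c["fx"]+[c["cx"],c["cy"]]
O=np.array([.5594,.1144,0])
for z in(.222,.230,.236,.282,.313):print(z,proj("scene",O+[0,0,z]))
a=snapshot("scene")[:,:,::-1];cv2.imwrite("pics/s8.png",a);b=cv2.imread("pics/scene0.png")
red=lambda a:((a[...,2]>1.8*a[...,1])&(a[...,2]>1.8*a[...,0])&(a[...,2]>60)).astype("uint8")
print(proj("scene",O+[0,0,.230]).astype(int))
for y in range(120,162):print(y,"".join("#" if v else "." for v in red(a)[y,285:316])," ","".join("#" if v else "." for v in red(b)[y,285:316]))
u,v=proj("scene",[.4846,.1203,.03]);print(u,v)
# change in the tub
for n in("scene","top"):
    u,v=proj(n,[.4846,.1203,.04]).astype(int);x=(snapshot(n)[v-12:v+13,u-12:u+13].mean(2)).astype(int);print(n,u,v);print(x[::2,::2])
    bb=cv2.imread("pics/%s0.png"%n)
    u,v=proj(n,O+[.045,0,.19]).astype(int);print("hopper",(snapshot(n)[v-8:v+9,u-8:u+9].mean((0,1))),bb[v-8:v+9,u-8:u+9,::-1].mean((0,1)))
E
```

```text
t: 15.3
position: [0.5598, 0.1137, 0.2763]
contact_force: [2.2, -5.1, -9.1]
t: 15.8
position: [0.5599, 0.1137, 0.2763]
contact_force: [1.9, -5.4, -9.3]
t: 16.3
position: [0.5599, 0.1137, 0.2763]
contact_force: [2.6, -4.2, -9.6]
t: 16.8
position: [0.5599, 0.1137, 0.2763]
contact_force: [2.9, -4.7, -9.9]
0.222 [299.65959328 149.86045566]
0.23 [299.61941759 147.70990548]
0.236 [299.58905092 146.08441893]
0.282 [299.34932139 133.25202109]
0.313 [299.18052718 124.21669513]
[299 147]
120 ...............................   ...............................
121 ..............#................   ...............................
122 .............#######...........   ...............................
123 ............#########..........   ...............................
124 ............########...........   ...............................
125 ...........#########...........   ...............................
126 ...........#########...........   ...............................
127 ...........########............   ...............................
128 ...........########............   ...................
[... 3296 characters left out ...]
 117]
 [127 130 131 132 133 132 133 133 134 133 131 129 128]
 [128 130 132 132 133 132 134 133 133 134 132 129 128]
 [128 132 131 132 132 133 133 133 133 132 132 130 128]
 [129 131 132 132 132 133 133 133 133 132 132 130 128]
 [128 131 132 132 133 133 133 133 133 133 132 131 127]
 [128 131 131 132 132 133 133 133 133 132 133 130 126]
 [128 131 131 132 132 133 134 133 133 133 132 130 126]
 [128 130 131 131 133 133 134 133 132 132 132 130 127]
 [129 130 131 132 133 133 133 132 133 131 131 130 128]
 [129 130 131 131 132 133 133 133 132 132 131 130 128]
 [129 130 131 132 133 133 133 133 132 132 131 130 129]]
hopper [108.62283737 103.03806228  93.06228374] [136.49134948 135.90657439 141.88927336]
```

The red band shows just above the collar (rows 147–148), the knob is up about 39 mm, and bright cubes lie in the tub. I'll lift 1 mm to centre, let any stragglers run, and check numerically that everything is settled and the spout is clear.

```bash
for i in 1 2 3 4 5 6 7 8; do python3 -m handwheel '[[0,0,-0.0001,0,0,0,1],[0,0,-0.0001,0,0,0,1],[0,0,-0.0001,0,0,0,1],[0,0,-0.0001,0,0,0,1],[0,0,-0.0001,0,0,0,1]]'|sed -n '2p;6p'; done|tail -2; python3 - <<'E'
from h import *
def proj(n,p):
    c=camera_info(n);q=np.linalg.inv(c["pose"])@np.r_[p,1];return q[:2]/q[2]*c["fx"]+[c["cx"],c["cy"]]
a=snapshot("scene")[:,:,::-1].astype(int);p=cv2.imread("pics/s8.png").astype(int);b=cv2.imread("pics/scene0.png").astype(int)
cv2.imwrite("pics/s9.png",a)
d=abs(a-p).sum(2);print("moved since px",(d[120:240,260:345]>60).sum())
O=np.array([.5594,.1144,0]);x=np.array([.997,-.078,0])
for k in(-.02,-.03,-.04,-.05):
    q=O+x*k+[0,0,.08+(k+.055)*.78];u,v=proj("scene",q).astype(int);print("spout",k,u,v,a[v-2:v+3,u-3:u+4].mean((0,1)),b[v-2:v+3,u-3:u+4].mean((0,1)))
d0=(abs(a-b).sum(2)>60)
for y in range(140,232,2):print(y,"".join("#" if d0[y,x] else "." for x in range(270,340)))
# wrist: red-free check of cubes on table around the tub
c=cv2.imread("pics/s5.png");
E
```

```text
position: [0.5598, 0.1137, 0.2769]
grip_force: 30.0
moved since px 19
spout -0.02 303 183 [113.91428571 113.14285714 114.31428571] [203.28571429 200.91428571 203.37142857]
spout -0.03 304 187 [137.77142857 136.88571429 138.37142857] [202.2        200.05714286 202.97142857]
spout -0.04 306 191 [194.88571429 192.28571429 193.94285714] [202.17142857 200.37142857 203.02857143]
spout -0.05 307 195 [189.42857143 187.37142857 188.97142857] [197.71428571 195.97142857 199.02857143]
140 .........................################...........####..############
142 .........................#################...........####..###########
144 ..........................#################............###..##########
146 ...........................#..#....#########.............###.#..######
148 ........##...................###...##########..............##....#####
150 .........##.......####.............###########...........#.##.##..####
152 ..........##......#########..........#.#######........#.....#.##...###
154 ...........###..###.#####............#########..............#.########
156 .............#####
[... 2245 characters left out ...]
.....#...........##########################.........#####
218 ...........................#############################.........#####
220 ...........................###############################........####
222 ............................###############################.......####
224 ...........................##################################......###
226 .........................####################################......###
228 ...........................################################........###
230 ...........................##################################......###[ WARN:0@0.518] global loadsave.cpp:1063 imwrite_ Unsupported depth image for selected encoder is fallbacked to CV_8U.
```

```bash
python3 - <<'E'
import cv2,numpy as np
a=cv2.imread("pics/s9.png").astype(int);g=a.mean(2)
print("gray/10");
for y in range(160,230):print(y,"".join("%3d"%(v//10) for v in g[y,292:332]))
print("blue-red, hopper+spout")
for y in range(140,200,2):print(y,"".join("%4d"%v for v in (a[...,0]-a[...,2])[y,272:322:2]))
E
```

```text
gray/10
160  10 10 10 10 10 10 10 10 10 10 10 10 11 10 10 10  8  6  5  5  6  6  6  6  6  5  6  6  6  6  6  7  6  7  7  7  7  7  7  7
161  10 10 10 10 10 10 10 10 10 10 11 10 10 10 10  9  6  5  6  5  6  5  5  6  5  6  6  6  6  6  6  7  6  7  7  7  7  7  7  7
162  10 10  9 10 10 10 10 10 10 10 10 10 10 10 10  9  8  8  6  5  6  6  5  6  6  6  6  6  5  6  6  6  6  6  6  7  7  6  7  7
163   9 10 10 10 10 10 10 11 10 10 10 10 10 10 10 10 11 12  9  6  6  6  6  6  5  6  6  6  6  6  6  6  7  6  7  7  7  7  7  7
164  10 10 10 10 10 10 10 10 10 10 10 10 10 11 12 11 13 14 11  6  5  6  6  6  6  6  6  6  6  6  5  5  6  6  6  6  7  6  6  7
165  10 10  9  7  8 10 10 10 10 10 11 10 10 11 13 12 13 14 13 10  6  5  6  6  6  6  6  6  6  6  6  6  6  6  6  7  7  6  7  7
166  10 10  9  6  8 10 10 11 10 10 10 11 11 11 12 12 13 13 13 12  8  5  6  6  5  6  6  5  6  6  6  6  6  7  6  6  6  6  6  6
167  10 10 10  9 10 11 10 10 11 11 11 11 11 11 12 12 13 14 13 14 10  6  5  6  6  6  6  6  6  5  6  6  6  6  6  6  6  7  6  6
168  10  9 10 10 10 11 11 10 11 11 11 11 11 10 12 13 13 14 13 14 13  9  4  6  6  6  6  6  6 
[... 10130 characters left out ...]
-9  -7  -6 -10  -7  -2   0   1   2  -2   1   0   0   2  -2 -15-126-114
188 -118 -14  -2  -9   8  27  -6  -9  -7  -8  -8  -6  -6  -2   2  -5  -5  -1   2  -1   2  -2   2 -75-117
190 -108 -56  -1  -5  -9  28   7  -8  -4  -8  -6  -9 -10  -3   1   0   0   1   0   0  -3  -2   1   1-124
192 -116 -96 -35   1 -12   0  35 -11  -9 -11  -3   9  27   5  -2   2  -1   3  -1   1   2   0  -1  11 -81
194  -63-130 -74 -15  -4 -14  16  -7  -7  33  29  31  30  15  -1   2  -1   0   2   2   1   4 -27 -47 -48
196  -70 -81-104 -46   2  -6  -6  -3  24  30  32  34  12   3  -5  -1   2   4   1  -1  -7  -9 -12 -25 -45
198  -73 -73 -47 -54 -20  -1 -10 -10  17  23   4  -8  -9  -8  -4   3  -1  -3  -8  -9  -6  -5  -9  -7  -8
```

```bash
python3 - <<'E'
from h import *
a=cv2.imread("pics/s9.png").astype(int);d=a[...,0]-a[...,2]
print("tub blue-red")
for y in range(200,228,2):print(y,"".join("%4d"%v for v in d[y,298:326]))
w=snapshot("wrist")[:,:,::-1].astype(int)
O=np.array([.5594,.1144,0]);X=np.array([.997,-.078,0]);Y=np.array([.078,.997,0])
for z in(.13,.16):
  print("hopper at z",z)
  for x in np.arange(.01,.09,.008):
    row=[]
    for y in np.arange(.04,-.041,-.008):
        u,v=wpix(O+X*x+Y*y+[0,0,z]).astype(int)
        row.append("%4d/%3d"%(w[v,u].mean(),w[v,u,0]-w[v,u,2]) if 0<=v<400 and 0<=u<640 else "  --  ")
    print("%.3f"%x,*row)
print("before (top0)")
t=cv2.imread("pics/top0.png").astype(int)
for y in range(112,142,2):print(y,*["%4d/%3d"%(t[y,x].mean(),t[y,x,0]-t[y,x,2]) for x in range(306,338,3)])
E
```

```text
tub blue-red
200   -8  -9  -5  -5  -7  -8  -9  -9  -6 -12  -6  -6  -8  -6  -9  -7  -7  -7  -8  -9  -3  -6 -10  -5  -1 -13 -19 -75
202   -6  -5  -6  -6 -10  -5  -6  -6 -10  -6  -9  -6  -9  -5 -10  -8 -10  -6  -7  -8  -7  -7  -7  -5  -7  -5  -2 -13
204  -10 -11  -7 -11  -9  -4 -10  -7  -7  -6  -9  -7  -8 -10  -6  -7  -6  -7 -11  -8  -9  -9 -10  -5  -7  -7  -3  -1
206   -6 -10  -9  -4  -8  -7  -8  -9  -9  -8 -11  -8  10  26  22  16   7  -4  -3  22  20  14  22  26  18   3  -6  -2
208   -7  -8  -6  -7 -10  -9 -10  -9  -6  -6 -10  20  20  18  21  17  15  17  19  16  15  16  16  19  20  25   1  -5
210   -9 -10  -8  -5 -11  -5  -4  -9  -7 -10  -5  25  19  18  16  16  18  27  22  29  24  19  13  19  34  13  -2   1
212   -8  -9  -8  -5  -8 -10 -10  15  28  26  24  21  20  11  15  23  17  16  20  25  24  25  25  25  20   5  -3 -30
214  -17  -9  -8  -9  -7 -10  19  20  14  14  18  20  26  22  14  14  12  10  13  14  16  20  20  11   3  -2   5 -72
216   -5 -25 -14  -7  -8  -8 -10   0  12  21  18  17  30  -5  -9  -8  -7   5  18  21   9   2  -3  -9  -8   0  -9 -85
218  -40 -50 -16  -6  -8  -9  -8  
[... 3563 characters left out ...]
 167/ 24  131/ 17  167/ 24  169/ 23  141/ 18  137/  6  138/  7
130  139/  6  138/  7  121/  8  155/ 21  100/-56   74/-90  157/ 13  162/ 23  126/ 14  138/  6  139/  6
132  139/  6  137/  7   90/  7   73/-116   90/-141   90/-141   77/-129  166/ 21  120/ 13  139/  7  139/  6
134  139/  7  137/  5   55/  4   86/-139   90/-140   91/-141   94/-143   34/-19  110/ 10  139/  6  140/  7
136  181/-11  174/ -7   55/ -7   90/-139   92/-141   94/-141   92/-142   49/-62  118/  9  139/  7  139/  6
138  145/ -1  113/ -2   67/ -9   91/-140   94/-141   94/-142   94/-142   95/-27   79/  4  199/ -5  163/  0
140  153/ -1  135/  0   89/  0   83/-133   95/-142   97/-143   89/-139  122/-11  108/  0  134/  1  205/-12
```

The hopper is uniformly empty floor with no cube tint, the spout is clear, and the bluish cubes are in the tub. The lift is about 39.5 mm and steady, so I'm handing in.

```bash
python3 -c "
from h import *
s=st()[0];print(s['t'],s['position'],s['contact_force'],s['grip_force']);print(bot.close_job())"
```

```text
21.15 [0.55984137 0.11373185 0.27694424] [ 2.64623356 -5.77240631 -9.90077777] 30.036238376051188
the job is handed in; nothing more can be done
None
```

I handed the job in at 21 s: the tub stands released against the stop under the spout, the gate is held about 39 mm up at the band, and the ice has run out; the verdict wasn't shown, and I inferred all six cubes are in the tub from an empty hopper, a clear spout and ice in the tub rather than counting them.

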